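# Click the condenser turret on by four stops

## Task

Bring the right ring of the condenser turret into place: with a fingertip against its orange pin, gently push the silver turret round clockwise (seen from above) by exactly four clicks, so that it finishes seated in the fourth stop from where it started. Do not pinch or lift anything, leave the lenses and other things round about where they stand, and finish with the hand clear.

Things in the scene. Friction and masses are not known exactly. Their poses are not given: they have to be found in the camera images.
- stand: Cream round stand fixed to the bench, foot 112 mm wide; carries the turret. Place and yaw vary. Origin: centre of its underside, on the bench, below the turret's upright axis. x axis: towards a small index post with a red line just outside the turret's rim (52 to 68 mm from the axis, top 48 mm above the bench).
- turret (a joint): Turret angle (rad), growing clockwise seen from above. 12 click stops a turn, 30 degrees (0.524 rad) apart; it starts at rest in the stop that reads 0. Pushing the pin takes about 5 N to leave a stop. Halfway to the next stop (15 degrees) the disc snaps on by itself into it, ahead of the finger; let go before halfway, it springs back. End stops at -1.3 and 4.2 rad.
- pin_top (a point): Top centre of the orange finger pin: upright, round, 10 mm across, 24 mm tall (62 to 86 mm above the bench), fixed on the turret 36 mm from its axis and turning with it. At joint 0 it stands at -120 degrees from the stand's x axis (counter-clockwise positive); each click carries it 30 degrees clockwise. Push it sideways along its circle.
- turret_centre (a point): Centre of the top face of the turret, on its axis, 62 mm above the bench. The turret is a level aluminium disc with knurled rim, 92 mm wide, 12 mm thick, with 12 small windows and a black hub 26 mm wide that rises 4 mm above the face.
- objective_a: microscope objective standing nose down, steel barrel with brass and black bands, 29 mm wide, 46 mm tall; loose bystander, to be left alone. Origin: centre of its underside.
- objective_b: microscope objective standing nose down, steel with brass and black bands, 27 mm wide, 40 mm tall; loose bystander, to be left alone. Origin: centre of its underside.
- objective_c: microscope objective standing nose down, steel with brass and blue bands, 33 mm wide, 52 mm tall; loose bystander, to be left alone. Origin: centre of its underside.
- objective_d: microscope objective standing nose down, steel with brass and yellow bands, 25 mm wide, 36 mm tall; loose bystander, to be left alone. Origin: centre of its underside.
- eyepiece: black eyepiece standing on its narrow end, 36 mm wide, 60 mm tall; loose bystander, to be left alone. Origin: centre of its underside.
- cleaner: closed jar of lens cleaner with blue cap, 52 mm wide, 110 mm tall; loose bystander, to be left alone. Origin: centre of its underside.
- screwdriver: screwdriver lying flat, 160 mm long; loose bystander, to be left alone. Origin: a point along its length, on the bench.
There are look-alikes about, which are no part of the job. What is shaped like the stand but green is not meant.

How it is judged:
By the outcome, as a careful person would: the job done as asked, in the order asked, and still so for the second after the job is handed in, with the robot touching nothing.
It also fails if it takes over 48 s, if anything falls off the work surface, if the arm or the gripper's body presses on something with over 40 N, if the wrist force passes 120 N, or if a joint passes its speed limit or range.

## Robot

A 6-joint arm with a two-finger parallel gripper is mounted at the origin on the work surface. World frame = base frame: x ahead of the robot, y to its left, z up, the work surface at z = 0. Lengths are in m, angles in rad, forces in N, time in s.
With the tool pointing down it reaches from about 0.4 to 0.825 m from the base axis. Payload 7 kg.
Tool frame: the origin (TCP) lies midway between the tips of the shut fingers; the grasp point (between the pads) lies 19 mm behind it; z points along the fingers, y is the line along which they close (so a half turn about z gives the same grasp; the last joint's range is limited). The gripper opens to 85 mm and grips with 20 to 120 N. Pads are 22 mm wide; open, the fingers measure 114 mm over their backs; the gripper's body (76 mm by 85 mm) begins 54 mm behind the grasp point. The pads swing forward as they close: fully open they stand 13 mm farther back than shut.
Start: joints at [-0.904, 0.359, 0.012, 0, -1.224, -0.288], TCP at [0.25, -0.627, 0.231] pointing down, gripper open.
Joint ranges: [-3.07, 3.07], [-1.43, 2.12], [-1.02, 1.25], [-3.03, 1.67], [-3.05, -0], [-3.03, 3.03]. Speed limits (rad/s): [2.39, 2.39, 3.01, 3.14, 3.14, 3.14].

## Interface

Orientations are given as a unit quaternion [x, y, z, w].
In Python, from plant import r, fingers, vision gives the robot as it stands. Calls block until the motion is done:
- r.move_to(position, orientation): joint-space move of the TCP to a pose.
- r.servo_line(position, frame=None, velocity=0.15, f_stop=None): straight line of the TCP; frame=None keeps the orientation; velocity is the mean speed in m/s. With f_stop (N) it stops when the force on the tool has changed by that much, and returns True; else False.
- r.set_joints(angles): joint-space move.
- fingers.move_gripper(opening): finger opening in m; the grip force is fixed at half the most; returns when the fingers have stopped.
- r.sleep(seconds).
- r.ik(position, orientation): joint angles nearest the present ones, or None.
- r.state(): the state.
- vision.camera(name): name is "scene" or "top" or "wrist"; returns a dict with "frame" (384x512x3 uint8, red, green, blue), "fx", "fy", "cx", "cy" (pixels), "R" (3x3) and "t" (3): a world point X has camera coordinates R X + t. Camera axes: x right, y down, z forward; pixel columns grow to the right and rows downward; lengths in m; the calibration is good to about 2 mm. The wrist camera is an equidistant fisheye: a pixel r from the principal point sees the ray r / f radians off the axis. A picture is of the moment at which its call begins. There is no depth.
A pose or a line that the arm cannot do raises r.PlanningError and nothing moves.
- r.sign_off(): hands the job in; it is judged then, once.
The state is a dict: "clock": time; "joints": joint angles; "qvel": joint speeds; "joint_torque": joint torques, N m; "tcp_pos": TCP position; "eef_rot": TCP orientation; "wrist_force": force on the tool from outside, world axes, zero at the start; "moment": the same for the moment, N m; "opening": finger opening in m; "grip_force": force on a finger pad.
Only numpy, scipy, OpenCV 4.12 (cv2) and the standard library are available. Lean on these libraries where they do the work, as an engineer would, in place of code of your own. Each camera call takes 0.05 s, during which the arm holds its last target. There are 200 camera calls.

## Working session

There is one attempt and no reset: what is moved stays moved. The work goes in short steps, each a Python script; the robot and the scene stay as the last script left them, time stands still between calls to the robot, and variables do not carry over. Pictures are saved under pics/ and viewed, at most 10 in all, crops included, and the job is handed in when it is done.

```bash
mkdir -p pics; python3 - <<'E'
from plant import r,fingers,vision
import cv2,pickle
for n in("scene","top"):
    c=vision.camera(n); pickle.dump(c,open(f"pics/{n}0.pkl","wb"))
    cv2.imwrite(f"pics/{n}0.png",cv2.resize(c["frame"][:,:,::-1],(800,600),interpolation=cv2.INTER_CUBIC))
    print(n,c["fx"],c["cx"],c["cy"],c["R"],c["t"])
print(r.state()["clock"],r.state()["eef_rot"])
E
```

```text
scene 474.7064060509029 263.14229654456733 191.07811056099712 [[-0.24984471  0.96825757  0.00740968]
 [ 0.58610922  0.15731929 -0.79481232]
 [-0.77074873 -0.19423677 -0.60681008]] [ 0.17728007 -0.24052403  1.65782171]
top 432.2124665329818 251.8247302925915 192.96993015462277 [[ 0.01620786 -0.99970522  0.01807683]
 [-0.98609785 -0.01897224 -0.16507905]
 [ 0.16537335 -0.01514994 -0.98611467]] [-0.06165316  0.52899198  1.27552207]
0.1 [-1.88213268e-01  9.82127902e-01  7.11179832e-04 -2.11056301e-04]
```

View pics/top0.png

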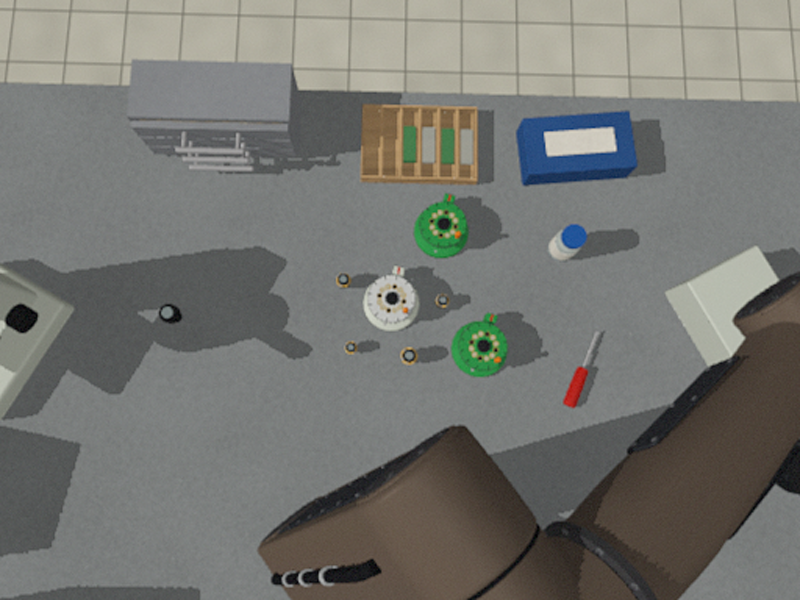

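View pics/scene0.png

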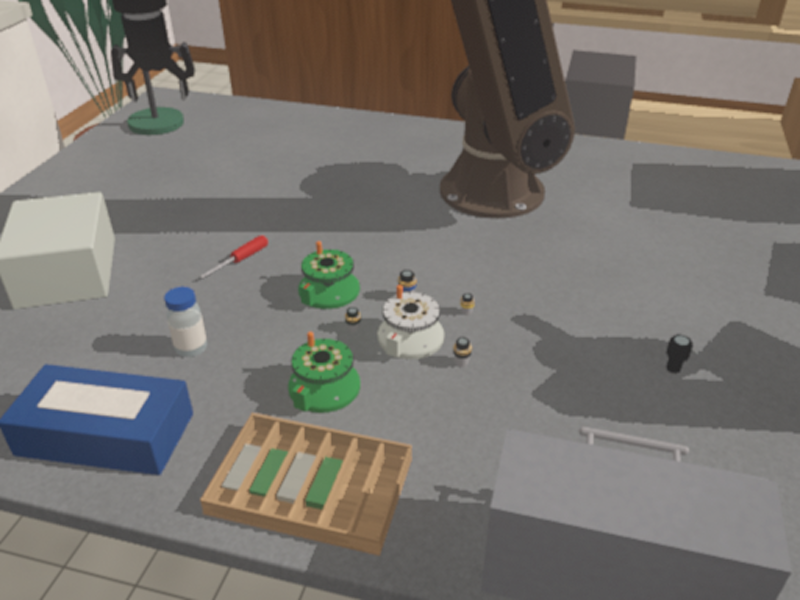

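Three candidates in the top view: green (441,228), green (480,346) and cream (391,300). The cream one, with the silver disc, fits the description. I'll confirm it in one enlarged crop covering both views.

```bash
python3 - <<'E'
import cv2,pickle,numpy as np
a=pickle.load(open("pics/top0.pkl","rb"))["frame"][165:215,225:275]
b=pickle.load(open("pics/scene0.pkl","rb"))["frame"][175:230,235:290]
f=lambda i:cv2.resize(i[:,:,::-1],(400,400),interpolation=cv2.INTER_CUBIC)
cv2.imwrite("pics/crop1.png",np.hstack([f(a),f(b)]))
E
```

```text
(no output)
```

View pics/crop1.png

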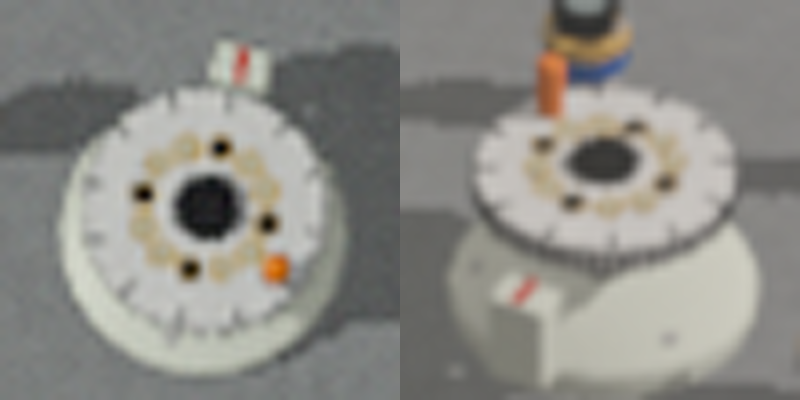

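The crop confirms it: cream stand, silver disc, red-line post at (243,65), hub at (208,207) and orange pin at (275,268) in the left half.

```bash
cat > h.py <<'E'
import numpy as np,pickle,cv2
def ray(c,u,v):
    d=c["R"].T@np.array([(u-c["cx"])/c["fx"],(v-c["cy"])/c["fy"],1]); return -c["R"].T@c["t"],d
def at(c,u,v,z):
    o,d=ray(c,u,v); return o+d*(z-o[2])/d[2]
E
python3 - <<'E'
from h import *
T=pickle.load(open("pics/top0.pkl","rb"));S=pickle.load(open("pics/scene0.pkl","rb"))
t=lambda u,v,z:at(T,225+(u+.5)/8-.5,165+(v+.5)/8-.5,z)
s=lambda u,v,z:at(S,235+(u-400+.5)/400*55-.5,175+(v+.5)/400*55-.5,z)
h,p,i=t(208,207,.066),t(275,268,.086),t(243,65,.048)
print(h,p,i); print(s(602,160,.066),s(552,60,.086),s(524,292,.048))
for h,p,i in((h,p,i),(s(602,160,.066),s(552,60,.086),s(524,292,.048))):
    for q in(p,i): print(np.linalg.norm((q-h)[:2]),np.degrees(np.arctan2(*(q-h)[1::-1])))
# others, 800px view
k=.64
for n,u,v,z in(("R",443,300,.036),("L",343,280,.046),("c",409,356,.052),("bl",350,348,.036),("g1",444,224,.066),("g2",484,346,.066),("jar",573,235,.11)):
    print(n,at(T,(u+.5)*k-.5,(v+.5)*k-.5,z))
E
```

```text
[ 0.53404623 -0.0480235   0.066     ] [ 0.50821013 -0.0728795   0.086     ] [ 0.59273951 -0.06075428  0.048     ]
[ 0.53650878 -0.04726683  0.066     ] [ 0.51007463 -0.07261046  0.086     ] [ 0.59225293 -0.06031924  0.048     ]
0.03585142926391696 -136.10764266639055
0.060058085041388404 -12.238081901591098
0.03662054760007172 -136.20655166905843
0.057251866051403706 -13.178311596727665
R [ 0.53688893 -0.1494013   0.036     ]
L [0.57115825 0.04795213 0.046     ]
c [ 0.42389042 -0.08310978  0.052     ]
bl [0.43878947 0.03113562 0.036     ]
g1 [ 0.68311451 -0.1480562   0.066     ]
g2 [ 0.44428792 -0.2253471   0.066     ]
jar [ 0.65402302 -0.38920211  0.11      ]
```

```bash
cat >> h.py <<'E'
from scipy.spatial.transform import Rotation as Ro
C=np.array([.5353,-.0477]); TH0=np.radians(-135.); HALF=.011+.005
SG=1
def pose(deg,back=0.,z=.071,sg=None):
    """tool pose touching the pin when the turret is deg clockwise of start; back = extra gap (m)"""
    th=TH0-np.radians(deg); e=np.array([np.cos(th),np.sin(th)]); t=np.array([e[1],-e[0]])
    p=C+.036*e-(HALF+back)*t; x=(sg or SG)*np.array([*t,0]); zz=np.array([0,0,-1.])
    return [*p,z],Ro.from_matrix(np.c_[x,np.cross(zz,x),zz]).as_quat()
E
python3 - <<'E'
from h import *
from plant import r
for sg in(1,-1):
    for d in(0,30,60,90,110): 
        q=r.ik(*pose(d,.009,.071,sg)); print(sg,d,None if q is None else np.round(q,2))
E
```

```text
1 0 [ 0.2   0.29 -0.5   0.   -0.78 -2.55]
1 30 None
1 60 [ 0.27  0.24 -0.58  0.   -0.75  2.61]
1 90 [ 0.32  0.23 -0.59  0.   -0.75  2.04]
1 110 [ 0.34  0.24 -0.58  0.   -0.75  1.66]
-1 0 [ 0.2   0.29 -0.5   0.   -0.78  0.59]
-1 30 [ 0.22  0.26 -0.55  0.   -0.76  0.04]
-1 60 [ 0.27  0.24 -0.58  0.   -0.75 -0.53]
-1 90 [ 0.32  0.23 -0.59  0.   -0.75 -1.1 ]
-1 110 [ 0.34  0.24 -0.58  0.   -0.75 -1.48]
```

```bash
sed -i 's/^SG=1/SG=-1/' h.py; python3 - <<'E'
from h import *
from plant import r,fingers,vision
fingers.move_gripper(0.0)
r.move_to(*pose(0,.010,.20)); r.servo_line(pose(0,.010,.12)[0],velocity=.1)
c=vision.camera("wrist"); pickle.dump(c,open("pics/w1.pkl","wb"))
cv2.imwrite("pics/w1.png",cv2.resize(c["frame"][:,:,::-1],(800,600),interpolation=cv2.INTER_CUBIC))
s=r.state(); print(s["clock"],s["tcp_pos"],s["wrist_force"],s["opening"],pose(0,.01,.12)[0])
E
```

```text
4.0333 [ 0.52880324 -0.09153455  0.12071944] [ 0.06602561 -0.6179883   0.32798983] 7.431094577237766e-05 [np.float64(0.5282289321881345), np.float64(-0.09154062043356595), 0.12]
```

View pics/w1.png

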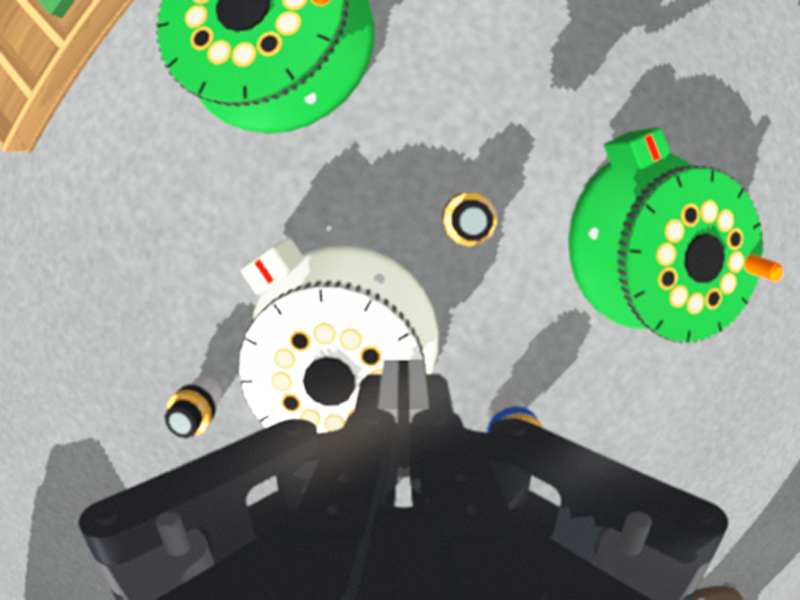

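The wrist view shows the cream stand's hub at (329,381), the index mark at (263,271), and the fingertips beside the disc's right edge. The pin is hidden behind the fingers.

```bash
cat >> h.py <<'E'
def fish(c,u,v,z):
    d=np.array([u-c["cx"],v-c["cy"]]); a=np.hypot(*d)/c["fx"]; d=d/np.hypot(*d)*np.sin(a)
    d=c["R"].T@np.array([*d,np.cos(a)]); o=-c["R"].T@c["t"]; return o+d*(z-o[2])/d[2]
E
python3 - <<'E'
from h import *
from plant import r,fingers,vision
c=pickle.load(open("pics/w1.pkl","rb"))
f=lambda u,v,z:fish(c,(u+.5)*.64-.5,(v+.5)*.64-.5,z)
h,i=f(329,381,.066),f(263,271,.048); print(h,i,np.degrees(np.arctan2(*(i-h)[1::-1])))
# go down and feel for the pin
print(r.servo_line(pose(0,.010,.071)[0],velocity=.06,f_stop=4))
r.sleep(.2); f0=r.state()["wrist_force"]; print(r.state()["tcp_pos"],f0)
t=r.servo_line(pose(0,-.004)[0],velocity=.012,f_stop=1.5)
s=r.state(); print(t,s["tcp_pos"],s["wrist_force"]-f0,pose(0)[0],s["clock"])
E
```

```text
[ 0.53484493 -0.04933208  0.066     ] [ 0.59323096 -0.06072324  0.048     ] -11.039764491543492
False
[ 0.52849453 -0.09148746  0.07138219] [-0.73330111  0.70768774  0.3260761 ]
True [ 0.52202941 -0.08536617  0.07091945] [ 1.74636558 -2.19624924  0.94216544] [np.float64(0.521157864376269), np.float64(-0.08446955262170047), 0.071] 5.9583
```

Contact came about 1 mm before predicted, with the reaction opposite to the push. Next I'll push in small arc steps and watch for the snap.

```bash
sed -i 's/radians(-135.)/radians(-133.3)/' h.py; cat >> h.py <<'E'
def ft(r,deg):
    """reaction along the push (N, positive = pin resists)"""
    th=TH0-np.radians(deg); return -np.dot(r.state()["wrist_force"][:2],[np.sin(th),-np.cos(th)])
def click(r,k,start,step=2.):
    """push from start deg until the k-th snap (force peak then drop)"""
    d=start; peak=-9; base=30*(k-1); log=[]; lo=9
    while d<base+20:
        d+=step; p,q=pose(d); r.servo_line(p,q,velocity=.02); f=ft(r,d); log.append((d,round(float(f),1)))
        lo=min(lo,f); peak=max(peak,f)
        if d>=base+11 and f<peak-2.5: break
    print(k,log,r.state()["clock"]); return d
E
python3 - <<'E'
from h import *
from plant import r,vision
d=click(r,1,0)
c=vision.camera("top"); pickle.dump(c,open("pics/t1.pkl","wb"))
c=vision.camera("scene"); pickle.dump(c,open("pics/s1.pkl","wb"))
a=pickle.load(open("pics/t1.pkl","rb"))["frame"][165:215,225:275]; b=c["frame"][175:230,235:290]
f=lambda i:cv2.resize(i[:,:,::-1],(400,400),interpolation=cv2.INTER_CUBIC)
cv2.imwrite("pics/c2.png",np.hstack([f(a),f(b)]))
E
```

```text
1 [(2.0, 4.8), (4.0, 4.5), (6.0, 2.9), (8.0, 2.1), (10.0, 1.7), (12.0, 1.0)] 7.4583
```

View pics/c2.png

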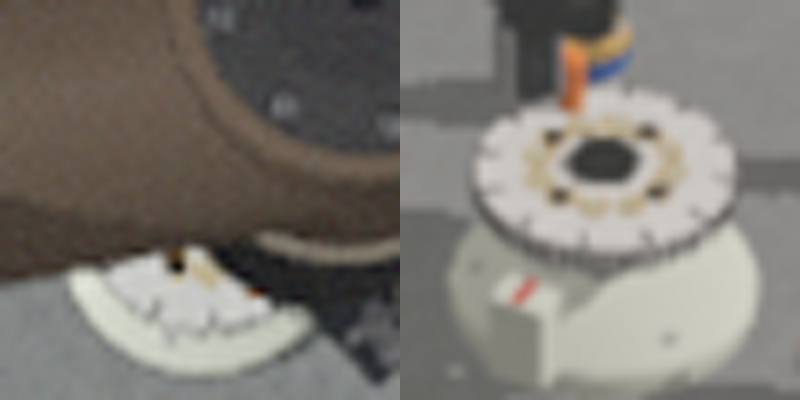

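Not snapped yet: the pin at (573,75) is still against the finger, because the resistance fades towards halfway. I'll push a fixed 18.5° past each stop and read the pin angle from the scene camera.

```bash
cat >> h.py <<'E'
def pinang(vision):
    """turret angle (deg clockwise of start) from the orange pin centroid in the scene camera"""
    c=vision.camera("scene"); b=c["frame"]; h=cv2.cvtColor(b,cv2.COLOR_RGB2HSV)
    m=cv2.inRange(h,(4,140,120),(14,255,255)); m[:178]=0; m[205:]=0; m[:,:243]=0; m[:,285:]=0
    v,u=np.nonzero(m); p=at(c,u.mean(),v.mean(),.074)[:2]-np.array([.5362,-.0473])
    return len(u),round(np.hypot(*p),4),round(np.degrees(TH0-np.arctan2(p[1],p[0]))%360,1)
def push(r,a,b):
    out=[]
    for d in np.arange(a,b+.1,1.5): r.servo_line(*pose(d),velocity=.02); out.append(round(float(ft(r,d)),1))
    print(a,b,out,r.state()["clock"])
E
python3 - <<'E'
from h import *
from plant import r,vision
print(pinang(vision)); push(r,13,19); r.sleep(.4); print(pinang(vision))
c=vision.camera("scene"); b=c["frame"][170:225,235:290]
cv2.imwrite("pics/c3.png",cv2.resize(b[:,:,::-1],(500,500),interpolation=cv2.INTER_CUBIC))
E
```

```text
(15, np.float64(0.0406), np.float64(17.3))
13 19 [0.9, 0.0, 1.0, 0.3, -0.3] 8.8583
(22, np.float64(0.0407), np.float64(30.4))
```

View pics/c3.png

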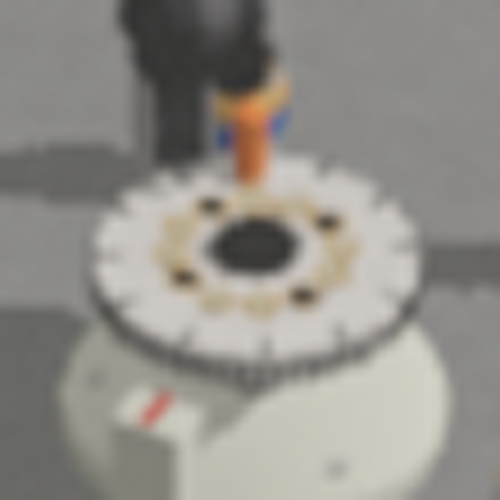

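The first click has seated: pin at (252,145), reading about 30°, clear of the finger. I'll do the rest the same way, checking after each.

```bash
python3 - <<'E'
from h import *
from plant import r,vision
a=20.5
for k in(2,3,4):
    r.servo_line(*pose(30*k-33),velocity=.02)
    push(r,30*k-31,30*k-11); r.sleep(.4); n,rad,ang=pinang(vision); print(k,n,rad,ang)
    if abs(ang-30*k)>7: print("check"); break
c=vision.camera("scene"); b=c["frame"][170:225,235:290]
cv2.imwrite("pics/c4.png",cv2.resize(b[:,:,::-1],(500,500),interpolation=cv2.INTER_CUBIC))
E
```

```text
29 49 [0.1, 2.7, 5.0, 3.5, 4.3, 2.0, 1.6, 2.0, 1.3, 0.6, -0.6, -0.2, -0.3, 0.3] 13.2833
2 18 0.0397 58.1
59 79 [0.4, 2.1, 5.0, 3.9, 4.4, 3.3, 2.3, 0.8, 1.3, 1.3, 1.0, 0.4, -0.4, -0.8] 17.675
3 14 0.0379 87.7
89 109 [-0.1, 2.3, 4.8, 4.7, 4.2, 2.7, 1.9, 1.2, 1.3, 0.2, 0.2, -0.1, 0.0, 0.5] 22.0667
4 14 0.0377 112.5
check
```

View pics/c4.png

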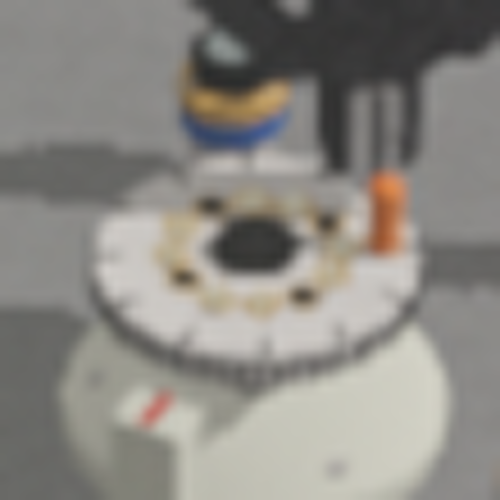

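The dark windows at (210,205), (328,222), (183,277) and (303,296) match the first-click picture. They repeat every 90°, so the disc is seated at 120°, and the 112.5 reading is colour-mask bias from shading. Now I'll retreat and verify.

```bash
python3 - <<'E'
from h import *
from plant import r,vision
r.servo_line(pose(109,.006)[0],velocity=.03); p=pose(109,.006,.22)[0]; r.servo_line(p,velocity=.1)
r.move_to([.35,-.45,.25],r.state()["eef_rot"]); r.sleep(.3)
print(pinang(vision)); S=vision.camera("scene"); T=vision.camera("top")
a=T["frame"][140:240,200:300]; b=S["frame"][160:240,225:305]
f=lambda i:cv2.resize(i[:,:,::-1],(400,400),interpolation=cv2.INTER_CUBIC)
cv2.imwrite("pics/c5.png",np.hstack([f(a),f(b)])); print(r.state()["clock"],r.state()["tcp_pos"])
E
```

```text
(13, np.float64(0.0381), np.float64(111.3))
26.65 [ 0.3502237  -0.44979432  0.2500104 ]
```

View pics/c5.png

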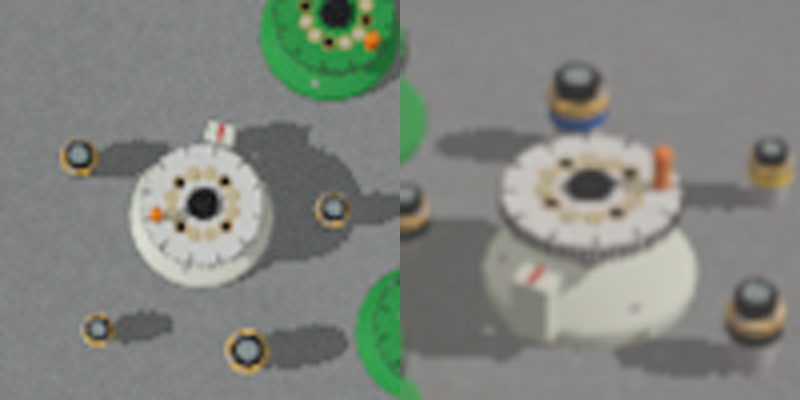

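Top view: pin at (156,214), left of the hub at (204,204); the neighbouring lenses stand where they did. I'll do one numeric check and then hand in.

```bash
python3 - <<'E'
from h import *
from plant import r
T=pickle.load(open("pics/top0.pkl","rb"))
p=at(T,200+156.5/4-.5,140+214.5/4-.5,.086)[:2]-np.array([.534,-.048]); ang=np.degrees(TH0-np.arctan2(p[1],p[0]))%360
print(np.hypot(*p),ang)
if abs(ang-120)<8: print(r.sign_off())
E
```

```text
0.03739641551807669 117.7103518282916
the job is handed in; nothing more can be done
None
```

I pushed the silver turret four clicks clockwise, so it sits in the fourth stop (pin measured at about 118° from its start, nominal 120°), with the hand clear and the lenses beside it unmoved; the job is handed in at about 27 s.

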